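# Tip the vial rack onto its base and push it up to the loading bed

## Task

The empty white vial rack has been left standing on end: push near its top to tip it over onto its base, so that it lies with the deck of holes facing up. Then slide it along the bench by pushing until its long side is flush against the front of the autosampler's low loading bed. Only push it, never lift or carry it, and leave everything else on the bench where it stands.

Things in the scene. Friction and masses are not known exactly. Their poses are not given: they have to be found in the camera images.
- rack: Loose white plastic vial rack, a block 160 x 84 x 45 mm, standing on its short end at the start. Origin: centre of that bottom end face. Own z along the 160 mm length (up at the start), x along the 84 mm width, y along the 45 mm thickness. The deck (50 dark round holes) faces own +y, the base (plain grey panel) -y. At yaw 0 the base faces world -y; yaw starts within 0.3 rad of that.
- rack_middle (a point): Centre of the rack block: 80 mm high standing, 22 mm lying on its base. The rack weighs 0.17 to 0.35 kg and slides at about 2 to 5 N. Pushed on the deck face near the top, it falls onto its base once leaned 16 degrees; it then lies 45 mm high, own +y up, own +x long side towards the bed, middle about 100 mm from where it stood.
- rack_side_a (a point): Point on the rack's long side (own +x, 42 mm from its middle plane), 5 mm from the end that is the bottom at the start, 10 mm from the base face.
- rack_side_b (a point): Point on the same long side (own +x), 5 mm from the end that is the top at the start, 10 mm from the base face.
- bed: Fixed low loading bed beyond the rack: a grey block 160 mm deep (own x), 460 mm long (own y), 35 mm high, with a 3 mm aluminium strip on top along its front edge and three round plates on top. Origin: at bench level at the middle of its front face, which looks to the robot (own -x). Yaw within 0.1 rad.
- bed_face (a point): Middle of the bed's flat front face, 12 mm above the bench. Same axes as the bed: the face is the plane x = 0, and runs 230 mm either way along y.
- amber: Bystander: amber glass bottle with black cap, 64 mm diameter, 125 mm high. Origin: centre of its underside.
- beaker: Bystander: clear glass beaker, 70 mm diameter, 90 mm high. Origin: centre of its underside.
- jar: Bystander: white plastic jar with blue cap, 60 mm diameter, 90 mm high. Origin: centre of its underside.
- vial_a: Bystander: small glass vial with white cap, 24 mm diameter, 42 mm high. Origin: centre of its underside.
- vial_b: Bystander: another vial like vial_a.
- dropper: Bystander: small amber glass bottle with black cap, 32 mm diameter, 70 mm high. Origin: centre of its underside.
- tipbox: Bystander: closed grey box, 80 x 120 x 50 mm high. Origin: centre of its underside.
There are look-alikes about, which are no part of the job. Leave any red look-alike of the rack alone.

How it is judged:
On the way, in this order (a step that is already met when the one before it is completed fails the run):
1. the rack lies at rest on its base, deck up (angle between rack's own y axis and vertical below 0.08 rad and height (world z) of rack_middle below 0.032 m and linear speed of rack below 0.02 m/s), for 0.2 s.
2. the lying rack's long side is flush against the front of the bed (angle between rack's own y axis and vertical below 0.08 rad and height (world z) of rack_middle below 0.032 m and x of rack_side_a in the frame of bed_face between -0.005 and 0.005 m and y of rack_side_a in the frame of bed_face between -0.23 and 0.23 m and x of rack_side_b in the frame of bed_face between -0.005 and 0.005 m and y of rack_side_b in the frame of bed_face between -0.23 and 0.23 m), for 0.2 s.
At the end, for the whole second after the job is handed in: The rack lies still on its base, deck up (within 0.08 rad of level), both ends of its long side within 5 mm of the bed's front face and within the bed's length (all of step 2 and linear speed of rack below 0.02 m/s); the robot touches nothing.
It fails at once if the rack is lifted off the bench (height (world z) of rack_middle above 0.093 m or (angle between rack's own y axis and vertical below 0.15 rad and height (world z) of rack_middle above 0.044 m)).
It fails at once if a bystander is moved more than 25 mm or knocked over (distance of any of amber, beaker, jar, vial_a, vial_b, dropper, tipbox from where it was at the start of the episode above 0.025 m or angle between any of amber, beaker, jar, vial_a, vial_b, dropper, tipbox's own z axis and vertical above 0.5 rad).
It also fails if it takes over 45 s, if anything falls off the work surface, if the arm or the gripper's body presses on something with over 40 N, if the wrist force passes 120 N, or if a joint passes its speed limit or range.

## Robot

A 7-joint arm with a two-finger parallel gripper is mounted at the origin on the work surface. World frame = base frame: x ahead of the robot, y to its left, z up, the work surface at z = 0. Lengths are in m, angles in rad, forces in N, time in s.
With the tool pointing down it reaches from about 0.425 to 0.925 m from the base axis. Payload 6.8 kg.
Tool frame: the origin (TCP) lies at the very end of the fingers, on their centre line; the grasp point (between the pads) lies 19 mm behind it (grip_point_offset is the distance from the TCP to the grasp point, in m); z points along the fingers, y is the line along which they close (so a half turn about z gives the same grasp; the last joint's range is limited). The gripper opens to 85 mm and grips with 20 to 120 N. Pads are 22 mm wide; open, the fingers measure 114 mm over their backs; the gripper's body (76 mm by 85 mm) begins 54 mm behind the grasp point. The pads swing forward as they close: fully open they stand 13 mm farther back than shut.
Start: joints at [-1.322, 0.477, 0.022, 1.555, -0.011, 1.109, -0.083], TCP at [0.236, 0.633, 0.231] pointing down, gripper open.
Joint ranges: [-2.96, 2.96], [-0.34, 2.1], [-1.41, 1.46], [0.24, 2.44], [-1.37, 4.51], [0.17, 1.92], [-2.96, 2.96]. Speed limits (rad/s): [2.39, 2.39, 3.14, 3.14, 3.14, 3.14, 3.14].

## Interface

Orientations are given as a unit quaternion [w, x, y, z].
In Python, from station import * gives the robot as it stands.
- The arm moves only by the tool carry_out, never from a script. Its argument "rows" is text: rows parted by semicolons, each of 4 numbers parted by spaces: the shift along the world's x, y, z in mm, then the turn about the world's z in degrees. In form: dx dy dz yaw; .... A call has 1 to 10 rows; each row shifts and turns the commanded pose from where the row before left it; what a row does not reach is not made up. A row lasts 1/8 s, in which the tool goes at most 62.5 mm and 10.7 degrees, less where a joint would pass 70% of its speed; a pose out of reach is approached as far as the arm can. A call is refused whole if a number of a shift passes 62.5 or a number of a turn 10.7, either way. A call with a gripper value outside its range is refused whole. "claw" is the finger opening in mm, from 0 to 85.4, set as the call begins (left out, the last holds). The fingers move at their own pace and stop on an object; "force" is the grip in N (left out, the last holds). Time passes only in rows, so rows that do not move let the fingers close. It gives the time, the measured TCP pose, the force, the opening and the grip force at its end, in the units of the state.
- get_obs(): the state, without advancing time (a new reading comes with each control period).
- read_camera(name): name is "scene" or "top" or "wrist"; returns a dict with "img" (400x640x3 uint8, blue, green, red), "fov_y" (degrees; the focal length in pixels is half the picture's height over the tangent of half this angle, whatever the lens; pixels are square), "cx", "cy" (the principal point, pixels), "distortion" ([k1, k2, p1, p2, k3] as OpenCV has them; the pictures are not rectified), "world_to_cam" (4x4, takes a point from world to camera coordinates). Camera axes: x right, y up, looking along -z (the intrinsics and any distortion apply to the point x, -y, -z); pixel columns grow to the right and rows downward; lengths in m; the calibration is good to about 2 mm. A picture is of the moment at which its call begins. There is no depth.
- hand_in(): hands the job in; it is judged then, once.
Trained networks look in the newest picture that a camera, given by its name, has taken for a name from the list of things; names that differ only in an ending like _2 or _b are one class to them, and where a whole thing is asked for, a point or a joint stands for the part that bears it (a point fixed in the world has none). Each returns a list of dicts, best first, with "confidence" (0 to 1); they miss things now and then, are a little off and sometimes report something else, mostly with a low value. They report only what shows in the picture. A call takes as long as a camera call. They do not tell look-alikes from the thing itself.
- recognise(camera, thing): "centre" ([column, row] in pixels, amid what is visible of it).
- outline_of(camera, thing): "pixels" (400x640 bool, what is visible of it) and "centre" ([column, row] in pixels, amid what is visible of it).
- place_of(camera, thing): "centre" ([column, row] in pixels: a listed point, or the origin of a listed thing).
The state is a dict: "t": time; "q": joint angles; "joint_vel": joint speeds; "joint_torque": joint torques, N m; "eef_pos": TCP position; "tool_rot": TCP orientation; "contact_force": force on the tool from outside, world axes, zero at the start; "torque": the same for the moment, N m; "gripper_width": opening from 0.0 (shut) to 1.0 (fully open); "grasp_force": force on a finger pad.
Only numpy, scipy, OpenCV 4.12 (cv2) and the standard library are available. Lean on these libraries where they do the work, as an engineer would, in place of code of your own. Each camera call takes 0.05 s, during which the arm holds its last target. There are 200 camera calls.

## Working session

There is one attempt and no reset: what is moved stays moved. The work goes in short steps, Python scripts to look and compute and a tool call to move; the robot and the scene stay as the last step left them, time stands still between calls to the robot, and variables do not carry over. Pictures are saved under pics/ and viewed, at most 10 in all, crops included, and the job is handed in when it is done.

Besides the shell and the picture viewer there is one more tool, called after "Emit:" as name(argument=value, ...) on one line, values as JSON. carry_out: Moves the arm, as the interface text tells. Its arguments: {"type":"object","properties":{"rows":{"type":"string"},"claw":{"type":"number"},"force":{"type":"number"}},"required":["rows"]}

```bash
mkdir -p pics
cat > h.py <<'E'
from station import *
import numpy as np, cv2
def ray(c,px):
    f=200/np.tan(np.radians(c["fov_y"])/2)
    K=np.array([[f,0,c["cx"]],[0,f,c["cy"]],[0,0,1.]])
    u=cv2.undistortPoints(np.array([[px]],float),K,np.array(c["distortion"],float))[0,0]
    T=np.array(c["world_to_cam"]);R=T[:3,:3]
    return -R.T@T[:3,3], R.T@np.array([u[0],-u[1],-1.])
def atz(c,px,z):
    o,d=ray(c,px);return o+d*(z-o[2])/d[2]
E
python3 - <<'E'
from h import *
o=get_obs();print(o["t"],o["eef_pos"],o["tool_rot"])
for n in("scene","top"):
    c=read_camera(n);cv2.imwrite(f"pics/{n}0.png",c["img"])
    print(n,ray(c,(320,200)))
    for t,z in(("rack",0),("rack_middle",.08),("bed",0),("bed_face",.012),("amber",0),("beaker",0),("jar",0),("vial_a",0),("dropper",0),("tipbox",0)):
        for r in place_of(n,t)[:3]: print(t,round(r["confidence"],2),np.round(r["centre"]),np.round(atz(c,r["centre"],z),3)[:2])
E
```

```text
0.0 [0.2355617  0.63192457 0.23032038] [-1.02821032e-04  1.77449571e-01  9.84129464e-01 -9.14734398e-04]
scene (array([ 1.19572952, -0.30470618,  0.90553434]), array([-0.59626997,  0.31727213, -0.73776011]))
rack 0.88 [276. 253.] [ 0.569 -0.095]
rack 0.61 [358. 209.] [0.541 0.16 ]
rack 0.18 [363. 191.] [0.49  0.206]
rack_middle 0.94 [362. 191.] [0.551 0.16 ]
rack_middle 0.78 [274. 236.] [ 0.58  -0.099]
rack_middle 0.2 [231. 281.] [ 0.649 -0.23 ]
bed 0.7 [156. 270.] [ 0.481 -0.375]
bed 0.6 [358. 271.] [0.709 0.058]
bed 0.25 [227. 283.] [ 0.596 -0.234]
bed_face 0.94 [357. 260.] [0.689 0.066]
amber 0.77 [153. 272.] [ 0.483 -0.381]
amber 0.61 [423. 211.] [0.628 0.31 ]
amber 0.48 [186. 226.] [ 0.38  -0.269]
beaker 0.62 [180. 333.] [ 0.668 -0.369]
jar 0.73 [424. 159.] [0.463 0.436]
jar 0.68 [359. 210.] [0.543 0.16 ]
vial_a 0.66 [423. 210.] [0.625 0.311]
vial_a 0.58 [228. 283.] [ 0.596 -0.231]
dropper 0.46 [238. 214.] [ 0.406 -0.132]
tipbox 0.89 [184. 223.] [ 0.369 -0.272]
top (array([0.34532134, 0.03552821, 1.48325043]), array([ 0.1483765 , -0.0311852 , -0.98864243]))
rack 0.9 [349. 199.] [ 0.572 -0.098]
rack 0.7 [260. 204.] [0.551 0.167]
rack_middle 0.8 [353. 189.] [ 0.589 -0.101]
rack_middle 0.59 [257. 202.] [0.546 0.169]
bed 0.98 [294. 157.] [0.697 0.068]
bed_face 0.92 [298. 153.] [0.706 0.057]
bed_face 0.28 [440. 173.] [ 0.655 -0.37 ]
amber 0.8 [441. 230.] [ 0.485 -0.373]
beaker 0.83 [436. 173.] [ 0.658 -0.361]
jar 0.68 [170. 234.] [0.456 0.429]
vial_a 0.41 [396. 191.] [ 0.599 -0.238]
vial_a 0.4 [209. 175.] [0.636 0.322]
dropper 0.44 [361. 257.] [ 0.401 -0.135]
tipbox 0.71 [407. 261.] [ 0.393 -0.271]
tipbox 0.56 [209. 176.] [0.635 0.323]
```

View pics/top0.png

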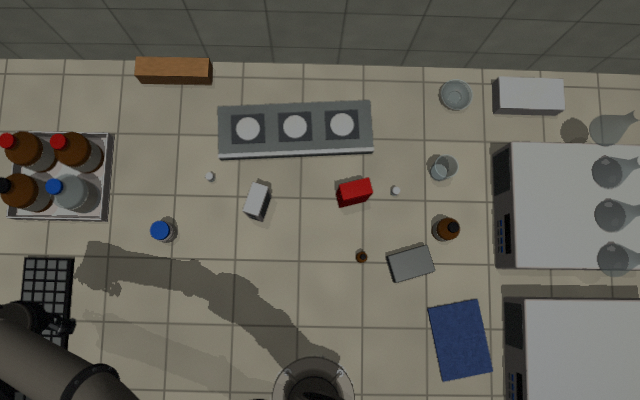

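View pics/scene0.png

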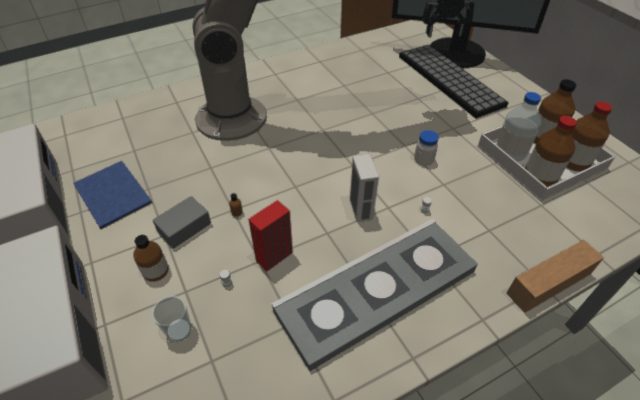

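```bash
cat >> h.py <<'E'
from scipy.optimize import minimize
def proj(c,P):
    T=np.array(c["world_to_cam"]);P=np.atleast_2d(P)@T[:3,:3].T+T[:3,3]
    f=200/np.tan(np.radians(c["fov_y"])/2)
    K=np.array([[f,0,c["cx"]],[0,f,c["cy"]],[0,0,1.]])
    return cv2.projectPoints(P*[1,-1,-1],np.zeros(3),np.zeros(3),K,np.array(c["distortion"],float))[0][:,0]
def corners(p,lo,hi):
    x,y,a=p;C,S=np.cos(a),np.sin(a)
    return np.array([[x+C*i-S*j,y+S*i+C*j,k] for i in(lo[0],hi[0]) for j in(lo[1],hi[1]) for k in(lo[2],hi[2])])
def fit(views,p0,lo,hi):
    S=4
    def cost(p):
        s=0
        for c,m in views:
            h=cv2.convexHull((proj(c,corners(p,lo,hi))*256).astype(np.float32)).astype(np.int32)
            a=np.zeros((400,640),np.uint8);cv2.fillConvexPoly(a,h,255,cv2.LINE_AA,8)
            a=a/255.;s+=1-np.minimum(a,m).sum()/np.maximum(a,m).sum()
        return s
    best=min((minimize(cost,[p0[0],p0[1],p0[2]+d],method="Nelder-Mead",options=dict(initial_simplex=np.array([p0[0],p0[1],p0[2]+d])+np.array([[0,0,0],[.02,0,0],[0,.02,0],[0,0,.15]]),xatol=1e-5,fatol=1e-6)) for d in(-.15,0,.15)),key=lambda r:r.fun)
    return best.x,best.fun/len(views)
def mask(cam,thing,c,p):
    px=proj(c,[p])[0];r=[o for o in outline_of(cam,thing)]
    r=min(r,key=lambda o:np.linalg.norm(np.array(o["centre"])-px))
    return r["pixels"].astype(float),np.linalg.norm(np.array(r["centre"])-px),r["confidence"]
RST=((-.042,-.0225,0),(.042,.0225,.16));BED=((0,-.23,0),(.16,.23,.037))
E
python3 - <<'E'
from h import *
C={n:read_camera(n) for n in("scene","top")}
for t,p,p0,B in(("rack",(.547,.165,.08),(.547,.165,0),RST),("bed",(.78,.06,.03),(.7,.06,0),BED),("rack",(.575,-.098,.08),(.57,-.098,0),RST)):
    v=[]
    for n,c in C.items():
        m,d,k=mask(n,t,c,p);print(n,t,d,k,m.sum());v.append((c,m))
    print("both",fit(v,p0,*B)); 
    for i in v: print(fit([i],p0,*B))
im=cv2.resize(C["scene"]["img"][130:250,300:460],None,fx=4,fy=4,interpolation=cv2.INTER_CUBIC);cv2.imwrite("pics/s1.png",im)
E
```

```text
scene rack 3.205191996217647 0.93 1571.0
top rack 1.9415997553154225 0.76 769.0
both (array([ 0.54323008,  0.16740819, -0.35207849]), np.float64(0.10357067709902473))
(array([ 0.54292054,  0.16702977, -0.36526329]), np.float64(0.0765273536747395))
(array([ 0.54522509,  0.16773207, -0.24024321]), np.float64(0.11820843091334898))
scene bed 8.070230813637606 0.56 14234.0
top bed 2.0739375041100065 0.78 8319.0
both (array([0.69737148, 0.06125797, 0.07173785]), np.float64(0.03743998535868215))
(array([0.69729144, 0.06133918, 0.07147156]), np.float64(0.02099829655638763))
(array([0.69951422, 0.06160096, 0.06578805]), np.float64(0.05214991900798738))
scene rack 2.9755215432046747 0.97 2269.0
top rack 2.616282059677019 0.69 791.0
both (array([ 0.57864306, -0.10127114,  1.88890138]), np.float64(0.08817325340831622))
(array([ 0.57737731, -0.1017396 ,  1.94626413]), np.float64(0.05959922746571267))
(array([ 0.57881076, -0.09987909,  1.90476684]), np.float64(0.10921059038613934))
```

View pics/s1.png

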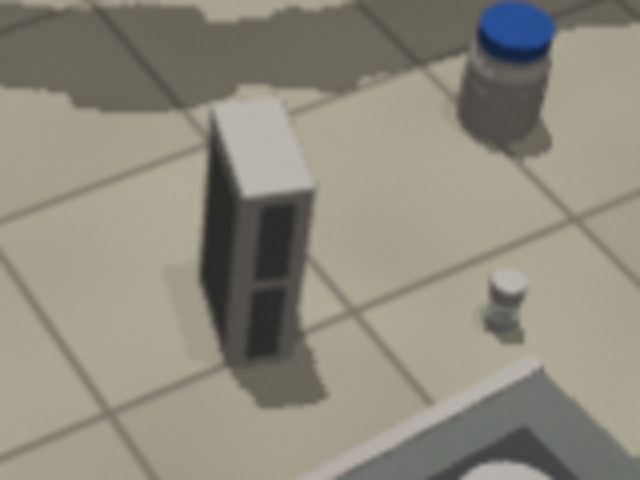

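Emit:
carry_out(rows="33 -39 0 0;33 -39 0 0;33 -39 0 0;33 -39 0 0;33 -39 0 0;33 -39 0 0;33 -39 0 0;33 -39 0 0;33 -39 0 0;33 -39 0 3", claw=0)

```text
t: 2.75
eef_pos: [0.5667, 0.2413, 0.2315]
tool_rot: [0.0, 0.151, 0.989, 0.0]
contact_force: [-0.4, 0.1, -0.2]
gripper_width: 0.003
grasp_force: 0.0
```

Emit:
carry_out(rows="0 0 0 0;0 0 0 0;0 0 -30 0;0 0 -35 0;0 0 -35 0;0 0 0 0;0 0 0 0")

```text
t: 3.62
eef_pos: [0.566, 0.2439, 0.1326]
tool_rot: [0.001, 0.151, 0.989, 0.001]
contact_force: [0.7, -0.7, 1.3]
gripper_width: 0.001
grasp_force: 0.0
```

Run:
```python
from h import *
o=get_obs();print(o["t"],o["eef_pos"],o["tool_rot"],o["contact_force"])
c=read_camera("scene");im=cv2.resize(c["img"][80:280,240:480],None,fx=3,fy=3,interpolation=cv2.INTER_CUBIC);cv2.imwrite("pics/s2.png",im)
```

```text
3.625 [0.56600917 0.24387947 0.13262111] [5.23681208e-04 1.50961246e-01 9.88539321e-01 6.62560195e-04] [ 0.65670291 -0.6834364   1.3446754 ]
```

View pics/s2.png

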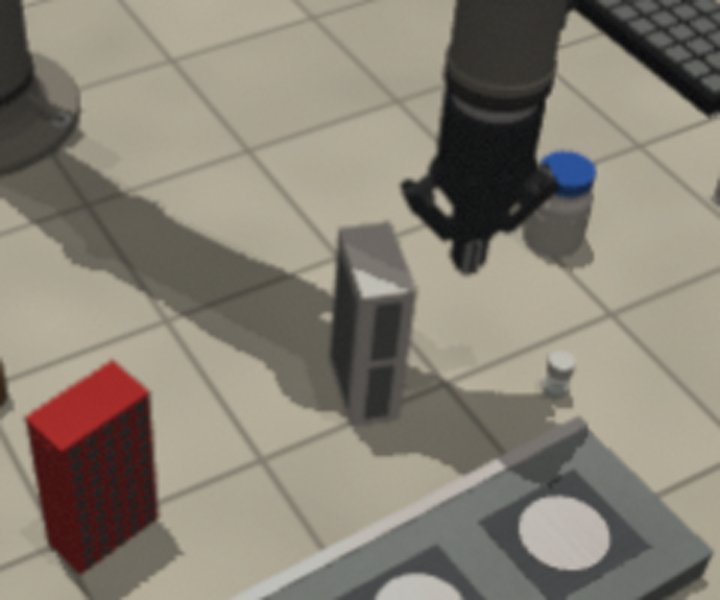

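Emit:
carry_out(rows="-3 -10 4 0;-3 -10 4 0;-2 -6 0 0;-2 -6 0 0;-2 -6 0 0;-2 -6 0 0;-2 -6 0 0;-2 -6 0 0")

```text
t: 4.68
eef_pos: [0.5476, 0.1862, 0.1393]
tool_rot: [-0.0, 0.152, 0.988, 0.0]
contact_force: [0.4, 0.1, -0.7]
gripper_width: -0.006
grasp_force: 0.1
```

Emit:
carry_out(rows="-2 -6 0 0;-2 -6 0 0;-2 -6 0 0;-2 -6 0 0")

```text
t: 5.18
eef_pos: [0.5396, 0.162, 0.1393]
tool_rot: [-0.0, 0.152, 0.988, -0.0]
contact_force: [0.5, -0.7, 0.6]
gripper_width: 0.002
grasp_force: 0.0
```

Emit:
carry_out(rows="-2 -6 0 0;-2 -6 0 0;-2 -6 0 0;0 0 0 0;0 0 0 0;0 0 0 0;0 0 0 0")

```text
t: 6.05
eef_pos: [0.5338, 0.1447, 0.1393]
tool_rot: [-0.0, 0.151, 0.988, 0.0]
contact_force: [0.2, -0.4, -0.3]
gripper_width: 0.001
grasp_force: 0.0
```

Run:
```python
from h import *
c=read_camera("scene");im=cv2.resize(c["img"][80:280,240:480],None,fx=3,fy=3,interpolation=cv2.INTER_CUBIC);cv2.imwrite("pics/s3.png",im)
```

```text
(no output)
```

View pics/s3.png

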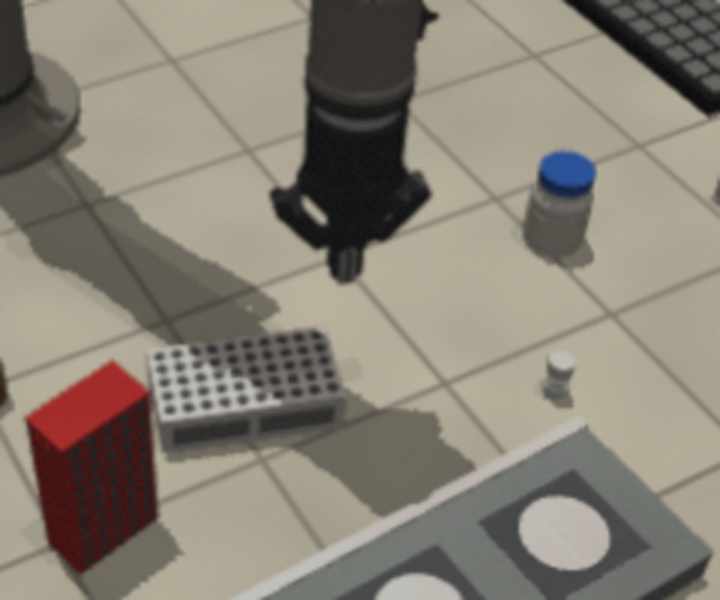

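```bash
cat >> h.py <<'E'
LY=((-.042,-.08,0),(.042,.08,.045))
def look(p0,cams=("scene","top")):
    v=[]
    for n in cams:
        c=read_camera(n);m,d,k=mask(n,"rack",c,(p0[0],p0[1],.022));print(n,round(d,1),k,m.sum());v.append((c,m))
    print("fit",fit(v,p0,*LY),[fit([i],p0,*LY) for i in v])
    o=get_obs();print(o["t"],o["eef_pos"],o["tool_rot"],o["contact_force"])
E
python3 -c "
from h import *
look((.514,.071,-.3))"
```

```text
scene 4.8 0.59 2238.0
top 8.6 0.66 1127.0
fit (array([ 0.5120374 ,  0.06270468, -0.29502476]), np.float64(0.21625610279649726)) [(array([ 0.51091075,  0.06322558, -0.28590718]), np.float64(0.05551388220455711)), (array([ 0.51372524,  0.0618863 , -0.33666543]), np.float64(0.3722968615061709))]
6.3 [0.53374568 0.14453181 0.13927573] [-2.80759087e-05  1.51619626e-01  9.88438915e-01 -1.70259558e-05] [ 1.03089685  0.05515006 -1.08475055]
```

Emit:
carry_out(rows="-17 -13 0 0;-17 -13 0 0;-17 -12 0 0;-17 -12 0 0;-16 -12 0 0;0 0 0 0;0 0 -30 0;0 0 -30 0;0 0 -25 0;0 0 0 0", claw=85)

```text
t: 7.55
eef_pos: [0.4494, 0.0828, 0.053]
tool_rot: [-0.001, 0.151, 0.988, -0.001]
contact_force: [-0.1, 0.0, 0.2]
gripper_width: 0.992
grasp_force: 0.0
```

Emit:
carry_out(rows="0 0 -15 0;0 0 -15 0;0 0 -12 0;0 0 0 0;0 0 0 0")

```text
t: 8.18
eef_pos: [0.4499, 0.0825, 0.0124]
tool_rot: [0.0, 0.152, 0.988, 0.0]
contact_force: [0.5, 0.6, 0.5]
gripper_width: 0.992
grasp_force: 0.0
```

Run:
```python
from h import *
look((.512,.063,-.29))
c=read_camera("scene");im=cv2.resize(c["img"][80:280,240:480],None,fx=3,fy=3,interpolation=cv2.INTER_CUBIC);cv2.imwrite("pics/s4.png",im)
```

```text
scene 1.1 0.81 2098.0
top 13.4 0.77 897.0
fit (array([ 0.51409984,  0.06454357, -0.30488975]), np.float64(0.3069758732449041)) [(array([ 0.5097039 ,  0.06567988, -0.33754909]), np.float64(0.10388279322243155)), (array([ 0.51630442,  0.06563337, -0.33738073]), np.float64(0.5005049511443374))]
8.375 [0.45009456 0.08259204 0.01267799] [3.66088198e-04 1.51662505e-01 9.88432248e-01 2.05885170e-04] [-3.88173218e-01 -7.83372835e-06  2.76723628e-01]
```

View pics/s4.png

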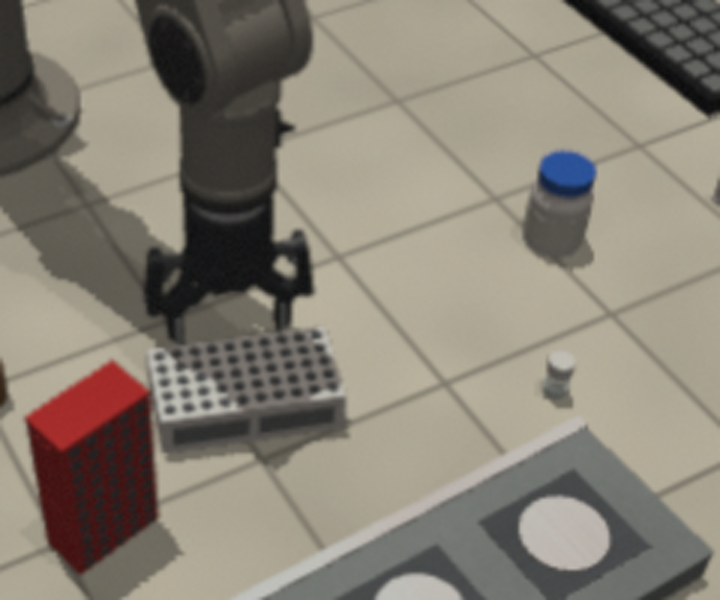

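Emit:
carry_out(rows="6 -1 0 0;6 -1 0 0;6 -1 0 0;6 -1 0 1.5;6 -1 0 1.5;6 -1 0 1.5;6 -1 0 1.5;6 -1 0 1.5;6 -1 0 1.5;6 -1 0 1.5")

```text
t: 9.68
eef_pos: [0.5102, 0.0724, 0.0123]
tool_rot: [0.0, 0.06, 0.998, 0.0]
contact_force: [-1.5, 0.2, -0.3]
gripper_width: 0.993
grasp_force: 0.5
```

Emit:
carry_out(rows="6 -1 0 1.5;6 -1 0 1.5;6 -1 0 1.5;6 -1 0 1.5;6 -1 0 1.5;6 -1 0 1.5;6 0 0 1.5;6 0 0 0;6 0 0 0;0 0 0 0")

```text
t: 10.92
eef_pos: [0.5648, 0.0667, 0.0125]
tool_rot: [0.001, -0.031, 1.0, 0.0]
contact_force: [0.6, 0.7, 0.4]
gripper_width: 0.998
grasp_force: 0.0
```

Run:
```python
from h import *
look((.62,.065,.06))
c=read_camera("scene");im=cv2.resize(c["img"][130:330,240:480],None,fx=3,fy=3,interpolation=cv2.INTER_CUBIC);cv2.imwrite("pics/s5.png",im)
```

```text
scene 3.2 0.72 2506.0
top 21.2 0.74 216.0
fit (array([0.61643576, 0.06902445, 0.07858828]), np.float64(0.47109344223776006)) [(array([0.61646436, 0.06893255, 0.07721303]), np.float64(0.06107229605175091)), (array([0.62340713, 0.06982553, 0.04278181]), np.float64(0.880641519328576))]
11.125 [0.56398111 0.06661853 0.01244818] [ 3.04916039e-04 -3.10796855e-02  9.99516862e-01  4.77837771e-05] [0.04160115 0.10471937 0.34526573]
```

View pics/s5.png

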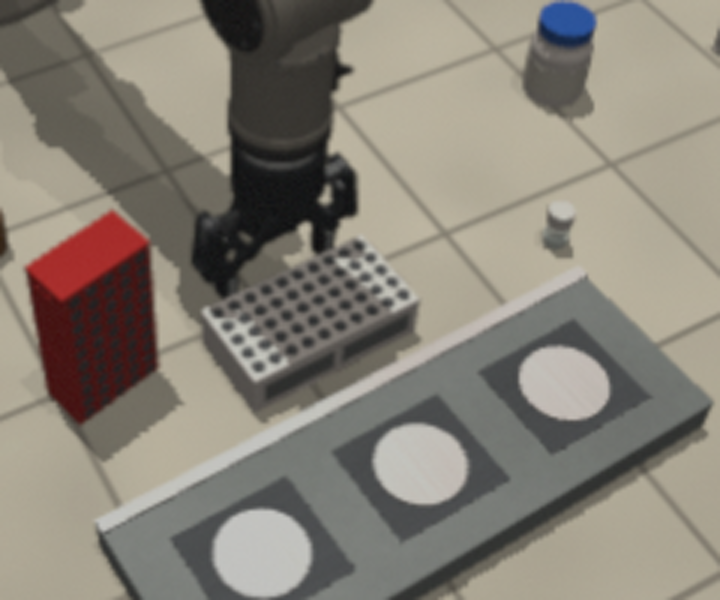

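Emit:
carry_out(rows="4 0 0 0.5;4 0 0 0;4 0 0 0;4 0 0 0;4 0 0 0;4 0 0 0;3 0 0 0;3 0 0 0;0 0 0 0")

```text
t: 12.3
eef_pos: [0.5944, 0.0665, 0.0124]
tool_rot: [0.001, -0.035, 0.999, 0.0]
contact_force: [0.4, -0.2, -0.2]
gripper_width: 0.999
grasp_force: 0.0
```

Emit:
carry_out(rows="2 0 0 0;2 0 0 0;2 0 0 0")

```text
t: 12.68
eef_pos: [0.5997, 0.0665, 0.0124]
tool_rot: [-0.0, -0.035, 0.999, 0.0]
contact_force: [-3.0, -0.6, 1.4]
gripper_width: 0.998
grasp_force: 1.3
```

Emit:
carry_out(rows="2 0 0 0;2 0 0 0")

```text
t: 12.92
eef_pos: [0.6026, 0.0665, 0.0121]
tool_rot: [-0.001, -0.035, 0.999, -0.0]
contact_force: [-10.0, 0.2, 6.8]
gripper_width: 0.994
grasp_force: 4.5
```

Emit:
carry_out(rows="1 0 0 0;1 0 0 0;0 0 0 0")

```text
t: 13.3
eef_pos: [0.6025, 0.0663, 0.0117]
tool_rot: [-0.003, -0.035, 0.999, -0.0]
contact_force: [-9.8, 0.3, 6.7]
gripper_width: 0.998
grasp_force: 5.4
```

Emit:
carry_out(rows="-4 0 0 0;-8 0 0 0;-12 0 0 0;-12 0 0 0;0 0 20 0;0 0 40 0;0 0 50 0;-20 0 40 0;0 0 0 0")

```text
t: 14.42
eef_pos: [0.5503, 0.0668, 0.1654]
tool_rot: [0.003, -0.035, 0.999, 0.001]
contact_force: [-0.0, 0.6, -0.2]
gripper_width: 0.993
grasp_force: 0.0
```

Run:
```python
from h import *
look((.655,.069,.07))
c=read_camera("scene");im=cv2.resize(c["img"][180:330,260:460],None,fx=4,fy=4,interpolation=cv2.INTER_CUBIC);cv2.imwrite("pics/s6.png",im)
```

```text
scene 6.0 0.92 2033.0
top 62.7 0.84 723.0
fit (array([0.64755916, 0.07040858, 0.24347712]), np.float64(0.6279435687804119)) [(array([0.64755916, 0.07040858, 0.24347712]), np.float64(0.2558871375608238)), (array([ 0.655,  0.069, -0.08 ]), np.float64(1.0))]
14.625 [0.54898199 0.06636788 0.16106263] [-9.73443026e-04 -3.54304675e-02  9.99371650e-01 -1.96531186e-04] [0.05848858 0.29468694 0.58624317]
```

View pics/s6.png

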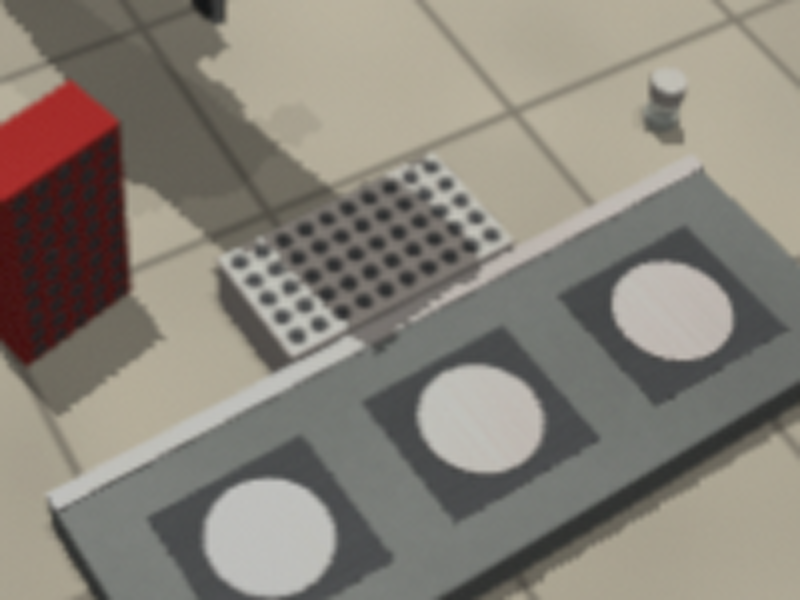

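Run:
```python
from h import *
c=read_camera("scene")
f=lambda u,v,z:atz(c,(260+u/4-.375,180+v/4-.375),z)
a,b=f(49,493,.038),f(696,156,.038);d=(b-a)/np.linalg.norm(b-a);n=np.array([d[1],-d[0],0])
print(a,b)
for p in(f(288,358,.045),f(513,243,.045),f(219,258,.045),f(430,152,.045)):print(p,(p-a)@n)
# direct: edge predicted for flush vs. image, overlaid
X,y,t=.6972,.0613,.0715
C=proj(c,corners((X-.042*np.cos(t)-.009*np.sin(t),y-.042*np.sin(t)+.009,t),*LY));print(np.round((C-[260,180])*4+1.5))
```

```text
[ 0.71392824 -0.16610178  0.038     ] [0.68448323 0.29206768 0.038     ]
[ 0.7014019  -0.01112766  0.045     ] -0.0025613946578117866
[0.69221931 0.14796335 0.045     ] -0.0015218831722976095
[ 0.62011761 -0.01327297  0.045     ] -0.08381592206216536
[0.60820797 0.14179326 0.045     ] -0.08575598603209925
[[215. 301.]
 [214. 257.]
 [427. 195.]
 [432. 149.]
 [289. 401.]
 [291. 358.]
 [506. 284.]
 [515. 240.]]
```

```bash
python3 -c "
from station import *
print(hand_in())"
```

```text
the job is handed in; nothing more can be done
None
```

I tipped the white rack onto its base, deck up, and pushed it flush against the front of the loading bed. From the camera, both ends measure within about 3 mm of the bed's front face. I steered clear of the bystanders and the red rack, and handed the job in with the arm clear; hand-in returned no verdict.

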